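# Double-pack a reference-standard vial in its twist-lock transport canister

## Task

Pack the red-capped standard vial for transport: stand it in the white inner pot, close the pot with the yellow cap, and only then set the closed pot into the foot of the blue canister. Put the blue hood over it and twist it clockwise as far as it goes, so that the canister is locked and upright. Keep the vial upright all the way and leave the other two vials where they are.

Things in the scene. Friction and masses are not known exactly. Their poses are not given: they have to be found in the camera images.
- vial_red: screw-cap vial of amber glass with a white paper label, a plain upright cylinder 24 mm in diameter and 70 mm high; the top 16 mm is its screw cap, which is RED - this is the vial to pack; about 45 g. Origin: centre of the underside, z up along the vial.
- vial_blue: screw-cap vial of amber glass with a white paper label, a plain upright cylinder 24 mm in diameter and 70 mm high; the top 16 mm is its screw cap, which is BLUE - not to be packed, leave it alone; about 45 g. Origin: centre of the underside, z up along the vial.
- vial_white: screw-cap vial of amber glass with a white paper label, a plain upright cylinder 24 mm in diameter and 70 mm high; the top 16 mm is its screw cap, which is WHITE - not to be packed, leave it alone; about 45 g. Origin: centre of the underside, z up along the vial.
- pot: white plastic inner pot, open at the top, 48 mm high, 90 g. Foot 42-48 mm wide; ribbed grip band 56 mm wide from height 20 to 40 (grip here; the cap is narrower); level shoulder at 40; above it a neck tapering from 41.5 to 38 mm wide. Bore 34 mm wide, its floor 5 mm above the underside; a vial in it stands 27 mm out of the mouth. Origin: centre of the underside, z up.
- cap: yellow hollow cap of the inner pot, stands mouth down, 52 mm wide, 41 mm high, about 50 g; inside 47 mm wide, 38 mm deep. It drops loosely over the pot's neck (no turning) onto the shoulder, origin then 40 mm above the pot's. Held only by its weight: lift a closed pot by the pot's band. Origin: centre of the open lower edge, z up.
- dish: foot of the blue canister: fixed round dish 108 mm wide in a grey tray. Floor 12 mm above origin; a ring in the middle (inside 52 mm wide, 7 mm high) takes the pot. Two blue arc lips (inside 83 mm wide, undersides at height 19, tops 28) leave 64 degree gaps at +x and -x, white dots. Hood lugs drop in there, then turn clockwise (-yaw) 70 degrees to a stop, red dots. Origin: underside centre, z up.
- hood: blue hood of the canister, hollow, 74 mm wide (inside 69), 85 mm deep inside, flat top at 89 mm, 300 g. On top a grip bar 50 mm long along x, 12 mm thick, heights 89 to 109: pinch it to lift and turn. At the lower edge two lugs at +x and -x reach 46 mm from the axis, 22 mm wide, 5 mm high; half a turn is the same. Seated, its origin is 12 mm above the foot's. Origin: lower edge centre, z up.
Mind the look-alikes: they are no part of the job. Leave any green or turquoise look-alike of the vial_red alone. Several things have the shape of the hood; the one meant has the colours described above.

How it is judged:
By the outcome, as a careful person would: the job done as asked, in the order asked, and still so for the second after the job is handed in, with the robot touching nothing.
It also fails if it takes over 128 s, if anything falls off the work surface, if the arm or the gripper's body presses on something with over 40 N, if the wrist force passes 120 N, or if a joint passes its speed limit or range.

## Robot

A 6-joint arm with a two-finger parallel gripper is mounted at the origin on the work surface. World frame = base frame: x ahead of the robot, y to its left, z up, the work surface at z = 0. Lengths are in m, angles in rad, forces in N, time in s.
With the tool pointing down it reaches from about 0.2 to 0.875 m from the base axis. Payload 3.4 kg.
Tool frame: the origin (TCP) lies between the finger pads; the fingertips stand 17 mm ahead of it and the grasp point (between the pads) lies 2 mm behind it; z points along the fingers, y is the line along which they close (so a half turn about z gives the same grasp; the last joint's range is limited). The gripper opens to 94 mm and grips with 3 to 60 N. Pads are 16 mm wide; open, the fingers measure 119 mm over their backs; the gripper's body (75 mm by 177 mm) begins 78 mm behind the grasp point.
Start: joints at [1.019, 0.276, 1.505, -0, 1.361, -0.121], TCP at [0.24, 0.522, 0.222] pointing down, gripper open.
Joint ranges: [-2.89, 2.89], [-0.75, 2.08], [0.22, 2.7], [-1.18, 4.32], [0.11, 2.71], [-2.7, 2.7]. Speed limits (rad/s): [2.57, 2.57, 3.14, 3.14, 3.14, 3.14].

## Interface

Orientations are given as [roll, pitch, yaw] about the fixed x, y, z axes, in that order (R = Rz(yaw) Ry(pitch) Rx(roll)).
In Python, from cell import ctrl, eyes gives the robot as it stands.
- The arm moves only by the tool drive_tool, never from a script. Its argument "steps" is a list of rows, each an object with "grip": the opening, from 0 (shut) to 1 (fully open); "xyz": the shift along the tool's x, y, z in units of 40 mm (1.0 is 40 mm), a list of three; "spin": the turn about the tool's z in units of 5 degrees (1.0 is 5 degrees). In form: [{"grip": grip, "xyz": [tx, ty, tz], "spin": spin}, ...]. A call has exactly 10 rows; each row is the pose to reach, as a shift and turn from the pose commanded when the call began, along the tool's axes at that moment; what a row does not reach only later rows make up. A row lasts 1/12 s, in which the tool goes at most 41.7 mm and 7.16 degrees, less where a joint would pass 70% of its speed; a pose out of reach is approached as far as the arm can. A call with a gripper value outside its range is refused whole. The fingers move at their own pace and stop on an object; "grip_force" is the grip in N (left out, the last holds). Time passes only in rows, so rows that repeat a pose let the fingers close, or fill a call up. It gives the time, the measured TCP pose, the force, the opening and the grip force at its end, in the units of the state.
- ctrl.get_state(): the state, without advancing time (a new reading comes with each control period).
- eyes.get_image(name): name is "side" or "top" or "wrist"; returns (picture, depth): 400x640x3 uint8, red, green, blue; 400x640 float32, m along the optical axis (not along the pixel's ray), 0 where there is no reading.
- eyes.camera_params(name): a dict with "intrinsics" (3x3 intrinsics, pixels), "k1" (the pictures are not rectified: a ray, as slopes to the right and down, at radius r is drawn at 1 + k1 r^2 times it, then the intrinsics apply), "rvec" (rotation vector, rad) and "tvec" (3), from world to camera coordinates, as OpenCV has them; the wrist camera has in their place "mount" (4x4, takes a point from camera to tool coordinates, whose origin is the TCP and whose axes are the flange's). Camera axes: x right, y down, z forward; pixel columns grow to the right and rows downward; lengths in m; the calibration is good to about 2 mm. A picture is of the moment at which its call begins: read the wrist's pose just before it. camera_params takes no time and is no camera call.
- ctrl.finish_job(): hands the job in; it is judged then, once.
The state is a dict: "clock": time; "joints": joint angles; "joint_vel": joint speeds; "joint_efforts": joint torques, N m; "tool_pos": TCP position; "ee_rot": TCP orientation; "force": force on the tool from outside, world axes, zero at the start; "ft_torque": the same for the moment, N m; "opening": finger opening in m; "grip_force": force on a finger pad.
Only numpy, scipy, OpenCV 4.12 (cv2) and the standard library are available. Lean on these libraries where they do the work, as an engineer would, in place of code of your own. Each camera call takes 0.05 s, during which the arm holds its last target. There are 200 camera calls.

## Working session

There is one attempt and no reset: what is moved stays moved. The work goes in short steps, Python scripts to look and compute and a tool call to move; the robot and the scene stay as the last step left them, time stands still between calls to the robot, and variables do not carry over. Pictures are saved under pics/ and viewed, at most 14 in all, crops included, and the job is handed in when it is done.

Besides the shell and the picture viewer there is one more tool, called after "Call:" by a JSON object that holds its "method" and its "body". drive_tool: Moves the arm, as the interface text tells. Its arguments: {"type":"object","properties":{"steps":{"type":"array"},"grip_force":{"type":"number"}},"required":["steps"]}

```bash
mkdir -p pics; ls; cat > h.py <<'E'
import numpy as np, cv2
from scipy.spatial.transform import Rotation as R
from cell import ctrl, eyes
def cam(name, st=None):
    p=eyes.camera_params(name); K=np.array(p['intrinsics']); k1=p['k1']
    if 'mount' in p:
        T=np.eye(4); T[:3,:3]=R.from_euler('xyz',st['ee_rot']).as_matrix(); T[:3,3]=st['tool_pos']
        T=T@np.array(p['mount'])
    else:
        Rm=R.from_rotvec(np.ravel(p['rvec'])).as_matrix(); T=np.eye(4); T[:3,:3]=Rm.T; T[:3,3]=-Rm.T@np.ravel(p['tvec'])
    return K,k1,T
def rays(c,uv):
    K,k1,T=c; uv=np.atleast_2d(uv).astype(float)
    d=cv2.undistortPoints(uv.reshape(-1,1,2),K,np.array([k1,0,0,0,0.])).reshape(-1,2)
    return T[:3,3], np.c_[d,np.ones(len(d))]@T[:3,:3].T
def onz(c,uv,z):
    o,d=rays(c,uv); return o+d*((z-o[2])/d[:,2])[:,None]
def cloud(c,depth):
    v,u=np.mgrid[0:depth.shape[0],0:depth.shape[1]]
    o,d=rays(c,np.c_[u.ravel(),v.ravel()])
    return (o+d*depth.ravel()[:,None]).reshape(*depth.shape,3)
def save(n,img): cv2.imwrite(n,img[...,::-1])
E
python3 - <<'E'
from h import *
st=ctrl.get_state(); print(st)
for n in ('top','side'):
    im,d=eyes.get_image(n); save(f'pics/{n}0.png',im); np.savez(f'/tmp/{n}0.npz',im=im,d=d); c=cam(n); print(n,c[2][:3,3],c[2][:3,2],(d>0).mean())
E
```

```text
pics
{'clock': 0.0, 'joints': array([ 1.01900465e+00,  2.76607871e-01,  1.50613446e+00, -1.06262211e-05,
        1.36069437e+00, -1.20993950e-01]), 'joint_vel': array([ 3.30025173e-05,  4.04021118e-04,  9.44881741e-04,  2.38358884e-04,
        7.78883104e-04, -8.69011115e-04]), 'joint_efforts': array([-7.58030455e-04, -4.04580259e+01, -2.37230319e+01,  6.98551722e-02,
        3.44320654e-02, -1.62935344e-04]), 'tool_pos': array([0.23983622, 0.52199585, 0.22159685]), 'ee_rot': array([-3.13976083e+00, -2.12262367e-04,  2.71079696e+00]), 'force': array([-0.70517805,  0.25035661, -0.15781315]), 'ft_torque': array([ 0.03067697, -0.01814689,  0.02103655]), 'grip_force': 0.0, 'opening': 0.09426246973665328}
top [ 0.38631854 -0.00507872  0.7297832 ] [ 0.13658011 -0.00201261 -0.99062698] 0.99576953125
side [ 0.40873276 -0.72641923  0.49565098] [ 0.1019034   0.83694303 -0.53771932] 0.99612109375
```

View pics/top0.png

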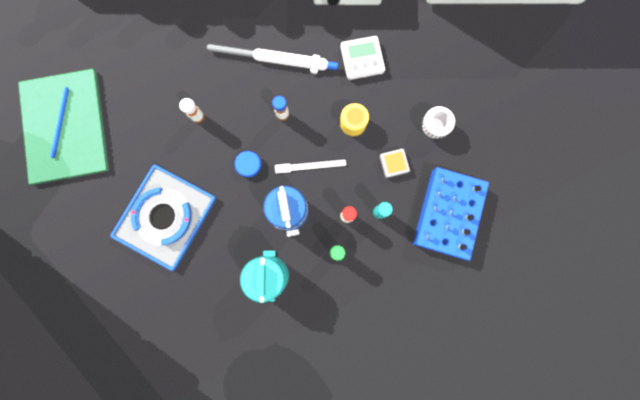

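View pics/side0.png

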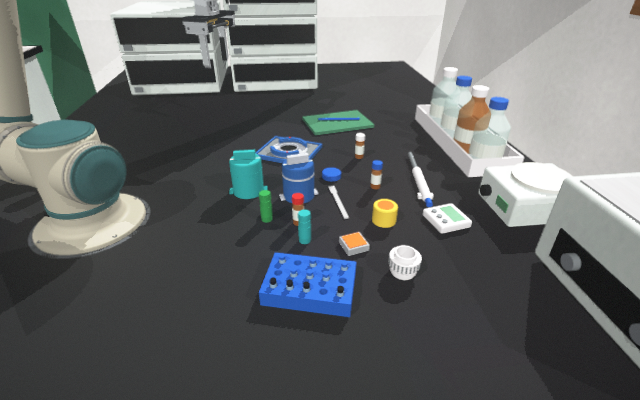

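The top picture shows the red-capped vial at (348,214), look-alike vials in green (337,254) and turquoise (384,210), and the blue-capped (281,104) and white-capped (188,107) vials. The blue hood is at (286,207), with a turquoise look-alike at (265,279) and a small blue lid at (248,164). The yellow cap is at (354,120), the white pot at (438,122) and the dish in its tray at (163,217). By colour, the parts I want are the red-capped vial and the blue hood. I'll confirm both in a crop.

```bash
python3 - <<'E'
from h import *
z=np.load('/tmp/top0.npz'); im,d=z['im'],z['d']; c=cam('top'); P=cloud(c,d)
zs=np.load('/tmp/side0.npz'); ims,ds=zs['im'],zs['d']; Ps=cloud(cam('side'),ds)
save('pics/crop1.png',cv2.resize(im[85:305,215:465],None,fx=2.7,fy=2.7,interpolation=cv2.INTER_CUBIC))
def circ(Q):
    (x,y),r=cv2.minEnclosingCircle(Q[:,:2].astype(np.float32)); 
    A=np.c_[2*Q[:,:2],np.ones(len(Q))]; return x,y,r
for n,(u,v),zlo,zhi,rad in [('red',(348,214),.05,.09,.03),('green',(337,254),.05,.1,.03),('turq',(384,210),.04,.1,.03),('blue',(281,104),.05,.09,.03),('whitev',(188,107),.05,.09,.03),('cap',(354,120),.035,.06,.045),('pot',(438,122),.03,.06,.045),('hoodtop',(286,207),.08,.096,.06),('hoodbar',(286,207),.1,.12,.05),('thood',(265,279),.08,.096,.06),('dish',(163,217),.015,.05,.075)]:
    q0=P[v,u]
    for nm,PP in (('top',P),('side',Ps)):
        Q=PP.reshape(-1,3); m=(np.hypot(*(Q[:,:2]-q0[:2]).T)<rad)&(Q[:,2]>zlo)&(Q[:,2]<zhi); Q=Q[m]
        if len(Q)<5: print(n,nm,'few',len(Q),q0); continue
        x,y,r=circ(Q); print(n,nm,len(Q),'c %.4f %.4f r %.4f'%(x,y,r),'z50 %.4f max %.4f'%(np.median(Q[:,2]),Q[:,2].max()))
        if n=='hoodbar': print('  bar',cv2.minAreaRect((Q[:,:2]*1000).astype(np.float32)))
# rim ellipse of top faces via colour -> ray on plane
hsv=cv2.cvtColor(im,cv2.COLOR_RGB2HSV)
def prints(n,u0,v0,w):
    print(n,[tuple(hsv[v0+dv,u0+du]) for du,dv in ((0,0),(w,0),(-w,0),(0,w),(0,-w))])
prints('red',348,212,4);prints('cap',354,120,10);prints('dish lipe',163,217,25)
# table depth check
print('table z', np.median(P[300:340,350:450,2]), np.median(Ps[340:380,100:200,2]))
E
```

```text
red top 157 c 0.4455 -0.0575 r 0.0126 z50 0.0702 max 0.0734
red side 138 c 0.4435 -0.0589 r 0.0133 z50 0.0659 max 0.0709
green top 153 c 0.3768 -0.0367 r 0.0123 z50 0.0703 max 0.0733
green side 143 c 0.3752 -0.0386 r 0.0132 z50 0.0653 max 0.0720
turq top 185 c 0.4535 -0.1201 r 0.0128 z50 0.0700 max 0.0733
turq side 207 c 0.4512 -0.1224 r 0.0130 z50 0.0620 max 0.0714
blue top 176 c 0.6475 0.0695 r 0.0128 z50 0.0703 max 0.0735
blue side 105 c 0.6451 0.0678 r 0.0141 z50 0.0646 max 0.0702
whitev top 205 c 0.6407 0.2369 r 0.0134 z50 0.0700 max 0.0733
whitev side 78 c 0.6408 0.2341 r 0.0135 z50 0.0636 max 0.0714
cap top 573 c 0.6316 -0.0716 r 0.0260 z50 0.0417 max 0.0449
cap side 285 c 0.6301 -0.0739 r 0.0257 z50 0.0404 max 0.0428
pot top 558 c 0.6235 -0.2313 r 0.0285 z50 0.0410 max 0.0511
pot side 602 c 0.6232 -0.2344 r 0.0290 z50 0.0396 max 0.0492
hoodtop top 1223 c 0.4541 0.0540 r 0.0371 z50 0.0893 max 0.0956
hoodtop side 358 c 0.4532 0.0493 r 0.0368 z50 0.0882 max 0.0959
hoodbar top 228 c 0.4540 0.0547 r 0.0252 z50 0.1093 max 0.1125
  bar ((454.11419677734375, 53.876678466796875), (49.
[... 531 characters left out ...]
nt8(1), np.uint8(142), np.uint8(255)), (np.uint8(1), np.uint8(142), np.uint8(255)), (np.uint8(2), np.uint8(140), np.uint8(255)), (np.uint8(2), np.uint8(142), np.uint8(255))]
cap [(np.uint8(25), np.uint8(123), np.uint8(255)), (np.uint8(30), np.uint8(80), np.uint8(255)), (np.uint8(30), np.uint8(74), np.uint8(255)), (np.uint8(26), np.uint8(151), np.uint8(245)), (np.uint8(24), np.uint8(125), np.uint8(255))]
dish lipe [(np.uint8(10), np.uint8(9), np.uint8(81)), (np.uint8(107), np.uint8(135), np.uint8(249)), (np.uint8(109), np.uint8(115), np.uint8(233)), (np.uint8(102), np.uint8(133), np.uint8(254)), (np.uint8(120), np.uint8(2), np.uint8(252))]
table z 0.00047165614586697213 -9.533992688912085e-05
```

View pics/crop1.png

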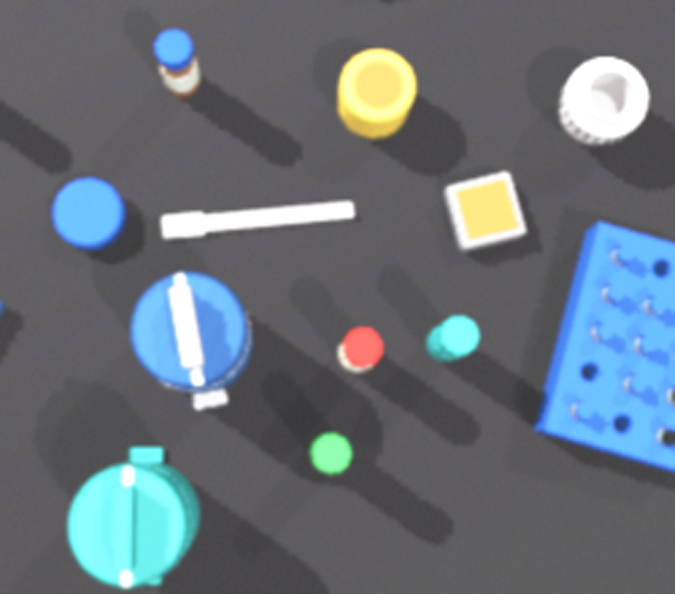

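The crop confirms it: the red cap is at crop (362,347), clearly apart from the green and turquoise vials. The blue hood with the white-marked bar and lugs is at (190,330), and the turquoise one is the look-alike. Measured heights are 70, 41, 48, 89 and 109 mm, which match the sizes given. Moving above the red vial.

Call:
{"method": "drive_tool", "body": {"steps": [{"grip": 1,"xyz": [-1.07,-1.1,0],"spin": 1.2},{"grip": 0.8,"xyz": [-2.14,-2.2,0],"spin": 2.4},{"grip": 0.6,"xyz": [-3.2,-3.3,0],"spin": 3.6},{"grip": 0.5,"xyz": [-4.3,-4.4,0],"spin": 4.8},{"grip": 0.5,"xyz": [-5.35,-5.5,0],"spin": 6},{"grip": 0.5,"xyz": [-6.4,-6.6,0],"spin": 7.2},{"grip": 0.5,"xyz": [-7.5,-7.7,0],"spin": 8.4},{"grip": 0.5,"xyz": [-8.5,-8.8,0],"spin": 9.6},{"grip": 0.5,"xyz": [-9.6,-9.9,0],"spin": 10.8},{"grip": 0.5,"xyz": [-10.7,-11,0],"spin": 12}], "grip_force": 15}}

```text
clock: 0.93
tool_pos: [0.3788, 0.1277, 0.2224]
ee_rot: [3.141, -0.0, 1.659]
force: [0.6, 1.0, 0.3]
opening: 0.0473
grip_force: 0.0
```

Call:
{"method": "drive_tool", "body": {"steps": [{"grip": 0.5,"xyz": [-4.78,1.23,0],"spin": 0},{"grip": 0.5,"xyz": [-4.78,1.23,0],"spin": 0},{"grip": 0.5,"xyz": [-4.78,1.23,0],"spin": 0},{"grip": 0.5,"xyz": [-4.78,1.23,0],"spin": 0},{"grip": 0.5,"xyz": [-4.78,1.23,0],"spin": 0},{"grip": 0.5,"xyz": [-4.78,1.23,0],"spin": 0},{"grip": 0.5,"xyz": [-4.78,1.23,0],"spin": 0},{"grip": 0.5,"xyz": [-4.78,1.23,0],"spin": 0},{"grip": 0.5,"xyz": [-4.78,1.23,0],"spin": 0},{"grip": 0.5,"xyz": [-4.78,1.23,0],"spin": 0}]}}

```text
clock: 1.77
tool_pos: [0.4452, -0.0548, 0.2224]
ee_rot: [-3.141, -0.001, 1.666]
force: [0.7, 0.0, -0.6]
opening: 0.0471
grip_force: 0.0
```

```bash
cat >> h.py <<'E'
def look(n):
    st=ctrl.get_state(); im,d=eyes.get_image('wrist'); save(n,im); return st,im,cloud(cam('wrist',st),d)
def units(st,t):
    # world target -> tool units from measured pose
    M=R.from_euler('xyz',st['ee_rot']).as_matrix(); return np.round(M.T@(np.array(t)-st['tool_pos'])/.04,3)
def disc(P,q,rad,zlo,zhi):
    Q=P.reshape(-1,3); Q=Q[(np.hypot(*(Q[:,:2]-q).T)<rad)&(Q[:,2]>zlo)&(Q[:,2]<zhi)]
    (x,y),r=cv2.minEnclosingCircle(Q[:,:2].astype(np.float32)); return x,y,r,np.median(Q[:,2]),len(Q)
E
python3 - <<'E'
from h import *
st,im,P=look('pics/w1.png'); print(st['tool_pos'],st['ee_rot'],st['joints'])
x,y,r,z,n=disc(P,(.4455,-.0575),.03,.06,.08); print(x,y,r,z,n); print(units(st,(x,y,.062)))
E
```

```text
[ 0.44517568 -0.05483294  0.22244698] [-3.14139497e+00 -5.06723195e-04  1.66550877e+00] [-2.78239414e-01  8.36967270e-02  1.75192606e+00  4.14260256e-04
  1.30633862e+00 -3.73060258e-01]
0.4445422291755676 -0.05629150569438934 0.012569118291139603 0.07076519388764113 431
[-0.037 -0.018  4.011]
```

View pics/w1.png

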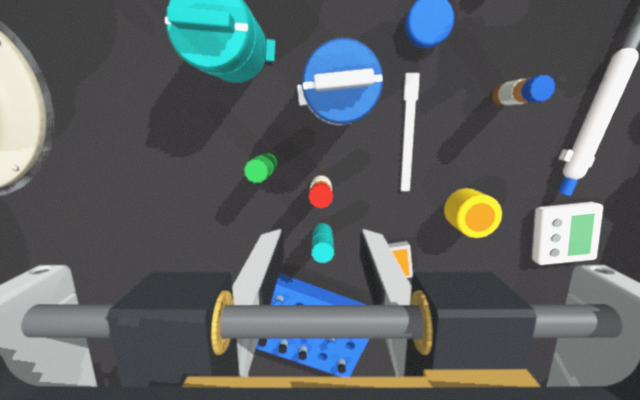

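The wrist picture shows the red vial at (320,193) just ahead of the fingers, with turquoise at (322,245) and green at (260,168). The wrist, top and side estimates agree within about 2 mm. Descending and gripping near the cap.

Call:
{"method": "drive_tool", "body": {"steps": [{"grip": 0.5,"xyz": [-0.045,-0.012,1],"spin": 0},{"grip": 0.5,"xyz": [-0.045,-0.012,2],"spin": 0},{"grip": 0.5,"xyz": [-0.045,-0.012,3],"spin": 0},{"grip": 0.5,"xyz": [-0.045,-0.012,3.6],"spin": 0},{"grip": 0.5,"xyz": [-0.045,-0.012,4],"spin": 0},{"grip": 0.4,"xyz": [-0.045,-0.012,4],"spin": 0},{"grip": 0.15,"xyz": [-0.045,-0.012,4],"spin": 0},{"grip": 0.15,"xyz": [-0.045,-0.012,4],"spin": 0},{"grip": 0.15,"xyz": [-0.045,-0.012,4],"spin": 0},{"grip": 0.15,"xyz": [-0.045,-0.012,4],"spin": 0}]}}

```text
clock: 2.65
tool_pos: [0.4466, -0.0581, 0.0638]
ee_rot: [3.138, 0.001, 1.664]
force: [0.4, -0.0, 2.0]
opening: 0.0241
grip_force: 14.9
```

Call:
{"method": "drive_tool", "body": {"steps": [{"grip": 0.15,"xyz": [0,0,-0.3],"spin": 0},{"grip": 0.15,"xyz": [0,0,-1],"spin": 0},{"grip": 0.15,"xyz": [0,0,-1.9],"spin": 0},{"grip": 0.15,"xyz": [0,0,-2.8],"spin": 0},{"grip": 0.15,"xyz": [-0.6,0.5,-3.5],"spin": 0},{"grip": 0.15,"xyz": [-1.2,1,-3.5],"spin": 0},{"grip": 0.15,"xyz": [-2,1.5,-3.5],"spin": 0},{"grip": 0.15,"xyz": [-2.8,2,-3.5],"spin": 0},{"grip": 0.15,"xyz": [-3.6,2.5,-3.5],"spin": 0},{"grip": 0.15,"xyz": [-4.4,3,-3.5],"spin": 0}]}}

```text
clock: 3.48
tool_pos: [0.5822, -0.2236, 0.2036]
ee_rot: [3.14, 0.001, 1.664]
force: [0.5, 1.1, -1.1]
opening: 0.0235
grip_force: 14.9
```

Call:
{"method": "drive_tool", "body": {"steps": [{"grip": 0.15,"xyz": [-0.8,0.3,0],"spin": 0},{"grip": 0.15,"xyz": [-1.6,0.6,0],"spin": 0},{"grip": 0.15,"xyz": [-2.2,0.8,0],"spin": 0},{"grip": 0.15,"xyz": [-2.3,0.8,0],"spin": 0},{"grip": 0.15,"xyz": [-2.3,0.8,0],"spin": 0},{"grip": 0.15,"xyz": [-2.3,0.8,0],"spin": 0},{"grip": 0.15,"xyz": [-2.3,0.8,0],"spin": 0},{"grip": 0.15,"xyz": [-2.3,0.8,0],"spin": 0},{"grip": 0.15,"xyz": [-2.3,0.8,0],"spin": 0},{"grip": 0.15,"xyz": [-2.3,0.8,0],"spin": 0}]}}

```text
clock: 4.32
tool_pos: [0.6215, -0.3098, 0.203]
ee_rot: [3.141, 0.0, 1.665]
force: [0.3, -0.7, -1.2]
opening: 0.0237
grip_force: 14.9
```

```bash
python3 - <<'E'
from h import *
st,im,P=look('pics/w2.png'); print(st['tool_pos'],st['ee_rot'])
print('cap',disc(P,(.6316,-.0716),.04,.035,.05))
for lo,hi in((.044,.055),(.036,.055)): print('pot',disc(P,(.6235,-.2313),.04,lo,hi))
E
```

```text
[ 0.62151679 -0.30976404  0.20302265] [3.14115381e+00 9.69995906e-05 1.66455717e+00]
cap (0.0, 0.0, 0.0, np.float64(nan), 0)
pot (0.6234660148620605, -0.23112937808036804, 0.0202790554612875, np.float64(0.048481357733634545), 363)
pot (0.6236010193824768, -0.23106972873210907, 0.02853452041745186, np.float64(0.04117986372282406), 1593)
  return _methods._mean(a, axis=axis, dtype=dtype,
  ret = ret.dtype.type(ret / rcount)
```

View pics/w2.png

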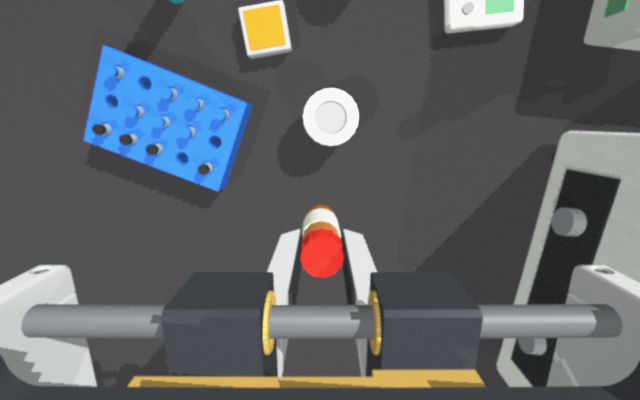

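The picture shows the pot upright at (331,117), its mouth open and empty, and the red vial upright in the fingers at (322,245). Moving over the pot and lowering in.

Call:
{"method": "drive_tool", "body": {"steps": [{"grip": 0.15,"xyz": [0.9,0.1,0],"spin": 0},{"grip": 0.15,"xyz": [1.7,0.2,0],"spin": 0},{"grip": 0.15,"xyz": [1.954,0.237,0],"spin": 0},{"grip": 0.15,"xyz": [1.954,0.237,0.6],"spin": 0},{"grip": 0.15,"xyz": [1.954,0.237,1.2],"spin": 0},{"grip": 0.15,"xyz": [1.954,0.237,1.7],"spin": 0},{"grip": 0.15,"xyz": [1.954,0.237,2.2],"spin": 0},{"grip": 0.15,"xyz": [1.954,0.237,2.6],"spin": 0},{"grip": 0.15,"xyz": [1.954,0.237,2.9],"spin": 0},{"grip": 0.15,"xyz": [1.954,0.237,3.1],"spin": 0}]}}

```text
clock: 5.2
tool_pos: [0.6233, -0.2319, 0.077]
ee_rot: [-3.14, -0.001, 1.664]
force: [-1.0, 0.5, -0.6]
opening: 0.0238
grip_force: 14.9
```

Call:
{"method": "drive_tool", "body": {"steps": [{"grip": 0.15,"xyz": [0,0,0.1],"spin": 0},{"grip": 0.15,"xyz": [0,0,0.15],"spin": 0},{"grip": 0.15,"xyz": [0,0,0.2],"spin": 0},{"grip": 0.15,"xyz": [0,0,0.2],"spin": 0},{"grip": 0.15,"xyz": [0,0,0.2],"spin": 0},{"grip": 0.15,"xyz": [0,0,0.2],"spin": 0},{"grip": 0.15,"xyz": [0,0,0.2],"spin": 0},{"grip": 0.15,"xyz": [0,0,0.2],"spin": 0},{"grip": 0.15,"xyz": [0,0,0.2],"spin": 0},{"grip": 0.15,"xyz": [0,0,0.2],"spin": 0}]}}

```text
clock: 6.03
tool_pos: [0.6238, -0.2321, 0.0706]
ee_rot: [3.141, 0.0, 1.664]
force: [0.3, 0.5, 0.2]
opening: 0.0238
grip_force: 14.9
```

Call:
{"method": "drive_tool", "body": {"steps": [{"grip": 0.15,"xyz": [0,0,0.04],"spin": 0},{"grip": 0.15,"xyz": [0,0,0.04],"spin": 0},{"grip": 0.35,"xyz": [0,0,0.04],"spin": 0},{"grip": 0.45,"xyz": [0,0,0.04],"spin": 0},{"grip": 0.45,"xyz": [0,0,0.04],"spin": 0},{"grip": 0.45,"xyz": [0,0,-0.4],"spin": 0},{"grip": 0.45,"xyz": [0,0,-1.2],"spin": 0},{"grip": 0.6,"xyz": [0,0,-2.2],"spin": 0},{"grip": 0.8,"xyz": [0,0,-3],"spin": 0},{"grip": 0.8,"xyz": [0,0,-3],"spin": 0}]}}

```text
clock: 6.87
tool_pos: [0.6276, -0.2338, 0.1986]
ee_rot: [3.129, 0.007, 1.664]
force: [-0.6, -0.7, 1.1]
opening: 0.0589
grip_force: 0.0
```

Call:
{"method": "drive_tool", "body": {"steps": [{"grip": 0.8,"xyz": [0.8,0,-0.3],"spin": 0},{"grip": 0.8,"xyz": [1.6,0,-0.5],"spin": 0},{"grip": 0.8,"xyz": [2.4,0.1,-0.5],"spin": 0},{"grip": 0.8,"xyz": [3.2,0.2,-0.5],"spin": 0},{"grip": 0.8,"xyz": [3.8,0.4,-0.5],"spin": 0},{"grip": 0.8,"xyz": [4,0.5,-0.5],"spin": 0},{"grip": 0.8,"xyz": [4,0.5,-0.5],"spin": 0},{"grip": 0.8,"xyz": [4,0.5,-0.5],"spin": 0},{"grip": 0.8,"xyz": [4,0.5,-0.5],"spin": 0},{"grip": 0.8,"xyz": [4,0.5,-0.5],"spin": 0}]}}

```text
clock: 7.7
tool_pos: [0.6288, -0.0725, 0.2102]
ee_rot: [-3.141, 0.0, 1.662]
force: [-0.9, -0.6, 1.1]
opening: 0.0753
grip_force: 0.0
```

```bash
python3 - <<'E'
from h import *
st,im,P=look('pics/w3.png'); print(st['tool_pos'],st['ee_rot'])
c=disc(P,(.631,-.071),.04,.035,.05);print('cap',c, units(st,(c[0],c[1],.028)))
z=eyes.get_image('top'); Pt=cloud(cam('top'),z[1])
print('vialtop',disc(Pt,(.6236,-.2311),.03,.07,.085),'pot',disc(Pt,(.6236,-.2311),.04,.036,.055))
E
```

```text
[ 0.62877452 -0.07251951  0.21015632] [-3.14107521e+00  4.81206842e-04  1.66192268e+00]
cap (0.6313005685806274, -0.07026869803667068, 0.02594340406358242, np.float64(0.04203269514601893), 1713) [0.052 0.07  4.554]
vialtop (0.0, 0.0, 0.0, np.float64(nan), 0) pot (0.0, 0.0, 0.0, np.float64(nan), 0)
  return _methods._mean(a, axis=axis, dtype=dtype,
  ret = ret.dtype.type(ret / rcount)
```

Call:
{"method": "drive_tool", "body": {"steps": [{"grip": 0.85,"xyz": [0.05,0.07,1],"spin": 0},{"grip": 0.85,"xyz": [0.05,0.07,2],"spin": 0},{"grip": 0.85,"xyz": [0.05,0.07,3],"spin": 0},{"grip": 0.85,"xyz": [0.05,0.07,3.8],"spin": 0},{"grip": 0.85,"xyz": [0.05,0.07,4.3],"spin": 0},{"grip": 0.85,"xyz": [0.05,0.07,4.5],"spin": 0},{"grip": 0.85,"xyz": [0.05,0.07,4.5],"spin": 0},{"grip": 0.6,"xyz": [0.05,0.07,4.5],"spin": 0},{"grip": 0.4,"xyz": [0.05,0.07,4.5],"spin": 0},{"grip": 0.4,"xyz": [0.05,0.07,4.5],"spin": 0}]}}

```text
clock: 8.63
tool_pos: [0.633, -0.069, 0.0325]
ee_rot: [3.138, 0.001, 1.663]
force: [-0.7, 0.0, 0.7]
opening: 0.0633
grip_force: 0.0
```

Call:
{"method": "drive_tool", "body": {"steps": [{"grip": 0.4,"xyz": [0,0,0],"spin": 0},{"grip": 0.4,"xyz": [0,0,0],"spin": 0},{"grip": 0.4,"xyz": [0,0,0],"spin": 0},{"grip": 0.4,"xyz": [0,0,0],"spin": 0},{"grip": 0.4,"xyz": [0,0,0],"spin": 0},{"grip": 0.4,"xyz": [0,0,-0.2],"spin": 0},{"grip": 0.4,"xyz": [0,0,-1],"spin": 0},{"grip": 0.4,"xyz": [0,0,-2],"spin": 0},{"grip": 0.4,"xyz": [0,0,-3],"spin": 0},{"grip": 0.4,"xyz": [0,0,-4],"spin": 0}]}}

```text
clock: 9.47
tool_pos: [0.6309, -0.0684, 0.1922]
ee_rot: [-3.141, -0.0, 1.664]
force: [0.1, -0.8, -0.7]
opening: 0.0518
grip_force: 15.0
```

Call:
{"method": "drive_tool", "body": {"steps": [{"grip": 0.4,"xyz": [-0.8,-0.1,0],"spin": 0},{"grip": 0.4,"xyz": [-1.7,-0.2,0],"spin": 0},{"grip": 0.4,"xyz": [-2.6,-0.35,0],"spin": 0},{"grip": 0.4,"xyz": [-3.5,-0.5,0],"spin": 0},{"grip": 0.4,"xyz": [-4.4,-0.6,0],"spin": 0},{"grip": 0.4,"xyz": [-5.2,-0.7,0],"spin": 0},{"grip": 0.4,"xyz": [-5.8,-0.75,0],"spin": 0},{"grip": 0.4,"xyz": [-5.95,-0.75,0],"spin": 0},{"grip": 0.4,"xyz": [-5.95,-0.75,0],"spin": 0},{"grip": 0.4,"xyz": [-5.95,-0.75,0],"spin": 0}]}}

```text
clock: 10.3
tool_pos: [0.6235, -0.3073, 0.1902]
ee_rot: [-3.141, -0.002, 1.663]
force: [0.6, 1.2, -1.8]
opening: 0.0518
grip_force: 15.0
```

```bash
python3 - <<'E'
from h import *
st,im,P=look('pics/w4.png'); print(st['tool_pos'],st['ee_rot'])
print('vial',disc(P,(.6236,-.2311),.035,.066,.085)); c=disc(P,(.6236,-.2311),.04,.036,.055); print('pot',c)
print(disc(P,(.6236,-.2311),.04,.046,.055))
print(units(st,(c[0],c[1],.11)))
E
```

```text
[ 0.62350589 -0.30731213  0.19024791] [-3.14127560e+00 -1.87325827e-03  1.66338826e+00]
vial (0.6230230927467346, -0.23053346574306488, 0.012428605929017067, np.float64(0.07583649982621396), 612)
pot (0.6236833930015564, -0.23116199672222137, 0.02856532111763954, np.float64(0.04115454844605859), 1718)
(0.6236925721168518, -0.23103265464305878, 0.019889594987034798, np.float64(0.04859653305617029), 341)
[1.891 0.181 2.01 ]
```

View pics/w4.png

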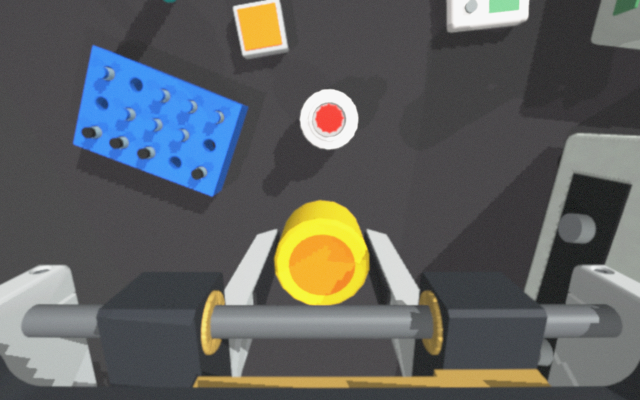

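The red cap sits centred in the pot mouth at (330,119), with its top at 75.8 mm, so the vial is seated. The yellow cap is held level at (322,250). Placing it.

Call:
{"method": "drive_tool", "body": {"steps": [{"grip": 0.4,"xyz": [0.8,0.08,0],"spin": 0},{"grip": 0.4,"xyz": [1.6,0.15,0],"spin": 0},{"grip": 0.4,"xyz": [1.89,0.18,0],"spin": 0},{"grip": 0.4,"xyz": [1.89,0.18,0.4],"spin": 0},{"grip": 0.4,"xyz": [1.89,0.18,1],"spin": 0},{"grip": 0.4,"xyz": [1.89,0.18,1.6],"spin": 0},{"grip": 0.4,"xyz": [1.89,0.18,2],"spin": 0},{"grip": 0.4,"xyz": [1.89,0.18,2.3],"spin": 0},{"grip": 0.4,"xyz": [1.89,0.18,2.5],"spin": 0},{"grip": 0.4,"xyz": [1.89,0.18,2.6],"spin": 0}]}}

```text
clock: 11.18
tool_pos: [0.6237, -0.2315, 0.0856]
ee_rot: [-3.141, -0.001, 1.665]
force: [-0.1, -0.9, -0.7]
opening: 0.0517
grip_force: 15.0
```

Call:
{"method": "drive_tool", "body": {"steps": [{"grip": 0.4,"xyz": [0,0,0.06],"spin": 0},{"grip": 0.4,"xyz": [0,0,0.12],"spin": 0},{"grip": 0.4,"xyz": [0,0,0.18],"spin": 0},{"grip": 0.4,"xyz": [0,0,0.24],"spin": 0},{"grip": 0.4,"xyz": [0,0,0.3],"spin": 0},{"grip": 0.4,"xyz": [0,0,0.34],"spin": 0},{"grip": 0.4,"xyz": [0,0,0.34],"spin": 0},{"grip": 0.4,"xyz": [0,0,0.34],"spin": 0},{"grip": 0.4,"xyz": [0,0,0.34],"spin": 0},{"grip": 0.4,"xyz": [0,0,0.34],"spin": 0}]}}

```text
clock: 12.02
tool_pos: [0.624, -0.2325, 0.073]
ee_rot: [3.141, 0.0, 1.664]
force: [1.2, -0.4, 0.3]
opening: 0.0516
grip_force: 15.0
```

Call:
{"method": "drive_tool", "body": {"steps": [{"grip": 0.4,"xyz": [0,0,0.05],"spin": 0},{"grip": 0.4,"xyz": [0,0,0.05],"spin": 0},{"grip": 0.65,"xyz": [0,0,0.05],"spin": 0},{"grip": 0.85,"xyz": [0,0,0.05],"spin": 0},{"grip": 0.85,"xyz": [0,0,0.05],"spin": 0},{"grip": 0.85,"xyz": [0,0,0.05],"spin": 0},{"grip": 0.85,"xyz": [0,0,0.05],"spin": 0},{"grip": 0.85,"xyz": [0,0,0.05],"spin": 0},{"grip": 0.85,"xyz": [0,0,0.05],"spin": 0},{"grip": 0.85,"xyz": [0,0,0.05],"spin": 0}]}}

```text
clock: 12.85
tool_pos: [0.6238, -0.2324, 0.0708]
ee_rot: [-3.142, -0.0, 1.664]
force: [-0.5, 0.2, -0.2]
opening: 0.0799
grip_force: 0.0
```

```bash
python3 - <<'E'
from h import *
st,im,P=look('pics/w5.png'); print(st['tool_pos'],st['force'])
Q=P.reshape(-1,3); m=(np.hypot(Q[:,0]-.6236,Q[:,1]+.2311)<.022)&(Q[:,2]>.05)&(Q[:,2]<.1)
print(m.sum(), np.median(Q[m],0), np.linalg.lstsq(np.c_[Q[m][:,:2]-Q[m][:,:2].mean(0),np.ones(m.sum())],Q[m][:,2],rcond=None)[0])
# dish from first top image: crop
z=np.load('/tmp/top0.npz'); save('pics/dish0.png',cv2.resize(z['im'][155:280,100:230],None,fx=4,fy=4,interpolation=cv2.INTER_CUBIC))
im,d=eyes.get_image('side');save('pics/side1.png',cv2.resize(im[200:320,330:480],None,fx=4,fy=4))
E
```

```text
[ 0.62383791 -0.23244667  0.07076845] [-0.51491922  0.20945841 -0.20340821]
4969 [ 0.62349259 -0.23010304  0.08219489] [ 0.00192473 -0.01120391  0.0821804 ]
```

View pics/dish0.png

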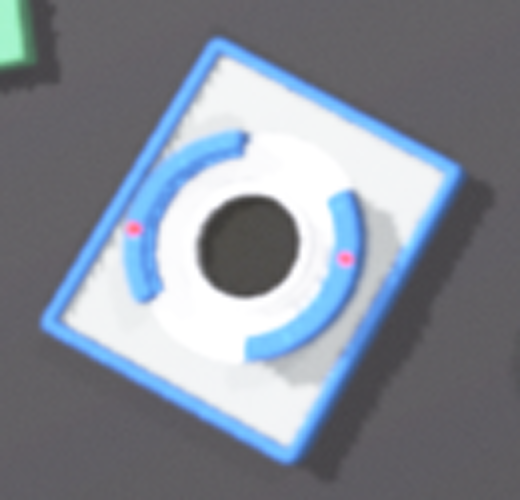

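View pics/side1.png

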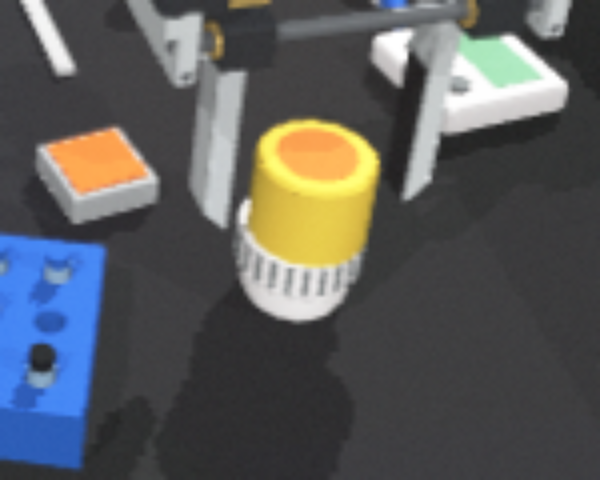

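The picture shows the cap sitting level on the pot's band, its top at 82 mm as expected. The dish crop shows gaps at upper right and lower left around centre (245,245), and red dots at (135,230) and (347,258). Gripping the pot's band.

Call:
{"method": "drive_tool", "body": {"steps": [{"grip": 0.85,"xyz": [0.03,0,0.3],"spin": 0},{"grip": 0.85,"xyz": [0.03,0,0.6],"spin": 0},{"grip": 0.85,"xyz": [0.03,0,0.85],"spin": 0},{"grip": 0.85,"xyz": [0.03,0,1],"spin": 0},{"grip": 0.85,"xyz": [0.03,0,1],"spin": 0},{"grip": 0.85,"xyz": [0.03,0,1],"spin": 0},{"grip": 0.7,"xyz": [0.03,0,1],"spin": 0},{"grip": 0.45,"xyz": [0.03,0,1],"spin": 0},{"grip": 0.45,"xyz": [0.03,0,1],"spin": 0},{"grip": 0.45,"xyz": [0.03,0,1],"spin": 0}], "grip_force": 30}}

```text
clock: 13.78
tool_pos: [0.624, -0.2314, 0.0314]
ee_rot: [3.141, 0.0, 1.664]
force: [-2.0, 0.1, 0.1]
opening: 0.0567
grip_force: 0.7
```

Call:
{"method": "drive_tool", "body": {"steps": [{"grip": 0.45,"xyz": [0,0,0],"spin": 0},{"grip": 0.45,"xyz": [0,0,0],"spin": 0},{"grip": 0.45,"xyz": [0,0,0],"spin": 0},{"grip": 0.45,"xyz": [0,0,0],"spin": 0},{"grip": 0.45,"xyz": [0,0,-0.1],"spin": 0},{"grip": 0.45,"xyz": [0,0,-0.4],"spin": 0},{"grip": 0.45,"xyz": [0,0,-1],"spin": 0},{"grip": 0.45,"xyz": [0,0,-1.7],"spin": 0},{"grip": 0.45,"xyz": [0,0,-2.5],"spin": 0},{"grip": 0.45,"xyz": [0,0,-3.2],"spin": 0}]}}

```text
clock: 14.62
tool_pos: [0.6237, -0.2312, 0.1609]
ee_rot: [3.141, 0.0, 1.664]
force: [-0.0, 0.4, -1.2]
opening: 0.0557
grip_force: 30.0
```

Call:
{"method": "drive_tool", "body": {"steps": [{"grip": 0.45,"xyz": [0.3,-0.1,-0.5],"spin": 0.3},{"grip": 0.45,"xyz": [0.9,-0.4,-0.9],"spin": 0.9},{"grip": 0.45,"xyz": [1.6,-0.7,-1.2],"spin": 1.5},{"grip": 0.45,"xyz": [2.4,-1.05,-1.4],"spin": 2.2},{"grip": 0.45,"xyz": [3.2,-1.4,-1.5],"spin": 2.9},{"grip": 0.45,"xyz": [4,-1.8,-1.5],"spin": 3.6},{"grip": 0.45,"xyz": [4.8,-2.1,-1.5],"spin": 4.3},{"grip": 0.45,"xyz": [5.6,-2.5,-1.5],"spin": 5},{"grip": 0.45,"xyz": [6.4,-2.85,-1.5],"spin": 5.7},{"grip": 0.45,"xyz": [7.2,-3.2,-1.5],"spin": 6.4}]}}

```text
clock: 15.45
tool_pos: [0.4682, 0.045, 0.2194]
ee_rot: [3.141, -0.001, 1.102]
force: [0.3, 0.2, -2.0]
opening: 0.0557
grip_force: 30.0
```

Call:
{"method": "drive_tool", "body": {"steps": [{"grip": 0.45,"xyz": [0.4,-0.6,0],"spin": 0.2},{"grip": 0.45,"xyz": [0.9,-1.3,0],"spin": 0.5},{"grip": 0.45,"xyz": [1.4,-2,0],"spin": 0.7},{"grip": 0.45,"xyz": [1.9,-2.7,0],"spin": 0.7},{"grip": 0.45,"xyz": [2.3,-3.3,0],"spin": 0.7},{"grip": 0.45,"xyz": [2.44,-3.55,0],"spin": 0.7},{"grip": 0.45,"xyz": [2.44,-3.55,0],"spin": 0.7},{"grip": 0.45,"xyz": [2.44,-3.55,0],"spin": 0.7},{"grip": 0.45,"xyz": [2.44,-3.55,0],"spin": 0.7},{"grip": 0.45,"xyz": [2.44,-3.55,0],"spin": 0.7}]}}

```text
clock: 16.28
tool_pos: [0.3872, 0.1938, 0.219]
ee_rot: [3.141, 0.0, 1.043]
force: [0.1, -0.2, -1.2]
opening: 0.0556
grip_force: 30.0
```

```bash
python3 - <<'E'
from h import *
st,im,P=look('pics/w6.png'); print(st['tool_pos'],st['ee_rot'])
np.savez('/tmp/w6.npz',im=im,P=P)
Q=P.reshape(-1,3); hsv=cv2.cvtColor(im,cv2.COLOR_RGB2HSV).reshape(-1,3).astype(int)
near=np.hypot(Q[:,0]-.44,Q[:,1]-.291)<.06
b=near&(hsv[:,0]>98)&(hsv[:,0]<120)&(hsv[:,1]>90)&(Q[:,2]>.025)&(Q[:,2]<.033)
L=Q[b]; 
from scipy.optimize import least_squares
# lip inner/outer annulus: enclosing circle of lips
print('lips',len(L),cv2.minEnclosingCircle(L[:,:2].astype(np.float32)),np.median(L[:,2]))
# ring: top at z 0.019 , inside r 26
rg=near&(Q[:,2]>.016)&(Q[:,2]<.022)&(np.hypot(Q[:,0]-.44,Q[:,1]-.291)<.036)
print('ring',rg.sum(),cv2.minEnclosingCircle(Q[rg][:,:2].astype(np.float32)) if rg.sum() else '')
c=np.array(cv2.minEnclosingCircle(L[:,:2].astype(np.float32))[0])
a=np.degrees(np.arctan2(L[:,1]-c[1],L[:,0]-c[0])); h,_=np.histogram(a,72,(-180,180)); print([(int(-180+5*i),int(n)) for i,n in enumerate(h)])
red=near&((hsv[:,0]<8)|(hsv[:,0]>165))&(hsv[:,1]>110)&(Q[:,2]<.04); print('red',red.sum()); 
for p in Q[red][::6]: print(np.round(p,4), round(float(np.degrees(np.arctan2(p[1]-c[1],p[0]-c[0]))),1))
E
```

```text
[0.38716323 0.19381912 0.21901251] [3.14099947e+00 3.73575721e-05 1.04278906e+00]
lips 1757 ((0.4417952597141266, 0.29213929176330566), 0.054122231900691986) 0.02717115799828096
ring 446 ((0.44218647480010986, 0.29236647486686707), 0.029084768146276474)
[(-180, 6), (-175, 35), (-170, 37), (-165, 38), (-160, 39), (-155, 32), (-150, 39), (-145, 34), (-140, 36), (-135, 37), (-130, 32), (-125, 36), (-120, 36), (-115, 37), (-110, 31), (-105, 30), (-100, 6), (-95, 31), (-90, 36), (-85, 34), (-80, 38), (-75, 33), (-70, 40), (-65, 34), (-60, 3), (-55, 0), (-50, 0), (-45, 0), (-40, 0), (-35, 0), (-30, 0), (-25, 0), (-20, 0), (-15, 0), (-10, 0), (-5, 0), (0, 9), (5, 38), (10, 37), (15, 45), (20, 37), (25, 42), (30, 46), (35, 43), (40, 43), (45, 49), (50, 47), (55, 55), (60, 41), (65, 46), (70, 48), (75, 37), (80, 16), (85, 40), (90, 46), (95, 39), (100, 41), (105, 38), (110, 40), (115, 43), (120, 1), (125, 0), (130, 0), (135, 0), (140, 0), (145, 0), (150, 0), (155, 0), (160, 0), (165, 0), (170, 0), (175, 0)]
red 39
[0.449  0.3438 0.0276] 82.1
[0.4502 0.3417 0.0287] 80.4
[0.4506 0.3405 0.0281] 79.6
[0.4469 0.3403 0.0286] 83.9
[0.4367 0.2446 0.0296] -96.1
[0.4347 0.2433 0.0293] -98.2
[0.4361 0.2412 0.0291] -96.4
```

View pics/w6.png

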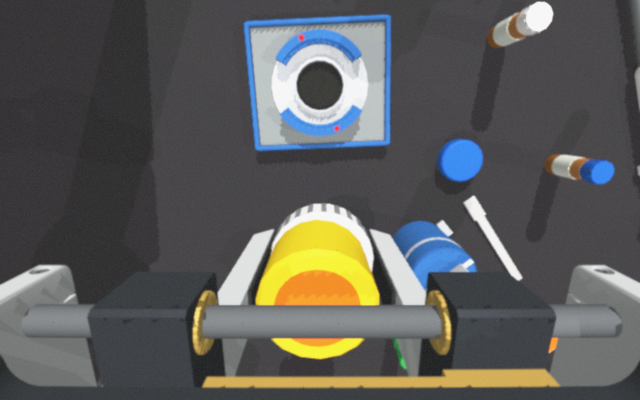

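The picture shows the dish at (320,85) with its gaps facing left and right in the view (dish x at about -28°), and red dots at (301,38) and (337,128). The closed pot is held at (320,275). Moving over the dish.

Call:
{"method": "drive_tool", "body": {"steps": [{"grip": 0.45,"xyz": [0.5,-0.01,0],"spin": -0.2},{"grip": 0.45,"xyz": [1.2,-0.03,0],"spin": -0.44},{"grip": 0.45,"xyz": [1.9,-0.04,0],"spin": -0.44},{"grip": 0.45,"xyz": [2.5,-0.05,0.2],"spin": -0.44},{"grip": 0.45,"xyz": [2.815,-0.056,0.7],"spin": -0.44},{"grip": 0.45,"xyz": [2.815,-0.056,1.4],"spin": -0.44},{"grip": 0.45,"xyz": [2.815,-0.056,2.1],"spin": -0.44},{"grip": 0.45,"xyz": [2.815,-0.056,2.8],"spin": -0.44},{"grip": 0.45,"xyz": [2.815,-0.056,3.2],"spin": -0.44},{"grip": 0.45,"xyz": [2.815,-0.056,3.5],"spin": -0.44}]}}

```text
clock: 17.17
tool_pos: [0.4408, 0.2916, 0.0764]
ee_rot: [-3.139, 0.003, 1.081]
force: [-0.8, -0.2, -1.1]
opening: 0.0554
grip_force: 30.0
```

Call:
{"method": "drive_tool", "body": {"steps": [{"grip": 0.45,"xyz": [0,0,0.1],"spin": 0},{"grip": 0.45,"xyz": [0,0,0.2],"spin": 0},{"grip": 0.45,"xyz": [0,0,0.3],"spin": 0},{"grip": 0.45,"xyz": [0,0,0.4],"spin": 0},{"grip": 0.45,"xyz": [0,0,0.4],"spin": 0},{"grip": 0.45,"xyz": [0,0,0.4],"spin": 0},{"grip": 0.45,"xyz": [0,0,0.4],"spin": 0},{"grip": 0.45,"xyz": [0,0,0.4],"spin": 0},{"grip": 0.45,"xyz": [0,0,0.4],"spin": 0},{"grip": 0.45,"xyz": [0,0,0.4],"spin": 0}]}}

```text
clock: 18.0
tool_pos: [0.4413, 0.2932, 0.0632]
ee_rot: [3.141, -0.001, 1.083]
force: [-0.1, 0.4, -2.2]
opening: 0.0556
grip_force: 30.0
```

Call:
{"method": "drive_tool", "body": {"steps": [{"grip": 0.45,"xyz": [0,0,0.1],"spin": 0},{"grip": 0.45,"xyz": [0,0,0.2],"spin": 0},{"grip": 0.45,"xyz": [0,0,0.27],"spin": 0},{"grip": 0.45,"xyz": [0,0,0.32],"spin": 0},{"grip": 0.45,"xyz": [0,0,0.37],"spin": 0},{"grip": 0.45,"xyz": [0,0,0.42],"spin": 0},{"grip": 0.45,"xyz": [0,0,0.45],"spin": 0},{"grip": 0.45,"xyz": [0,0,0.45],"spin": 0},{"grip": 0.45,"xyz": [0,0,0.45],"spin": 0},{"grip": 0.45,"xyz": [0,0,0.45],"spin": 0}]}}

```text
clock: 18.83
tool_pos: [0.4413, 0.2931, 0.045]
ee_rot: [3.141, -0.0, 1.082]
force: [-0.3, -0.2, -2.0]
opening: 0.0553
grip_force: 30.0
```

Call:
{"method": "drive_tool", "body": {"steps": [{"grip": 0.45,"xyz": [0,0,0.04],"spin": 0},{"grip": 0.45,"xyz": [0,0,0.04],"spin": 0},{"grip": 0.62,"xyz": [0,0,0.04],"spin": 0},{"grip": 0.75,"xyz": [0,0,0.04],"spin": 0},{"grip": 0.75,"xyz": [0,0,0.04],"spin": 0},{"grip": 0.75,"xyz": [0,0,0.04],"spin": 0},{"grip": 0.75,"xyz": [0,0,0.04],"spin": 0},{"grip": 0.75,"xyz": [0,0,-0.3],"spin": 0},{"grip": 0.75,"xyz": [0,0,-1],"spin": 0},{"grip": 0.75,"xyz": [0,0,-1.8],"spin": 0}]}}

```text
clock: 19.67
tool_pos: [0.4398, 0.2923, 0.1162]
ee_rot: [-3.139, 0.004, 1.082]
force: [0.2, -0.2, -0.1]
opening: 0.0706
grip_force: 0.0
```

Call:
{"method": "drive_tool", "body": {"steps": [{"grip": 0.75,"xyz": [0,0,-0.8],"spin": 0},{"grip": 0.75,"xyz": [0,0,-1.6],"spin": 0},{"grip": 0.75,"xyz": [-0.8,0,-2.4],"spin": 0},{"grip": 0.75,"xyz": [-1.6,0,-2.6],"spin": 0},{"grip": 0.75,"xyz": [-2,0,-2.6],"spin": 0},{"grip": 0.75,"xyz": [-2,0,-2.6],"spin": 0},{"grip": 0.75,"xyz": [-2,0,-2.6],"spin": 0},{"grip": 0.75,"xyz": [-2,0,-2.6],"spin": 0},{"grip": 0.75,"xyz": [-2,0,-2.6],"spin": 0},{"grip": 0.75,"xyz": [-2,0,-2.6],"spin": 0}]}}

```text
clock: 20.5
tool_pos: [0.404, 0.2231, 0.2199]
ee_rot: [-3.14, 0.001, 1.083]
force: [-0.1, 0.2, -0.2]
opening: 0.0707
grip_force: 0.0
```

```bash
python3 - <<'E'
from h import *
st,im,P=look('pics/w7.png'); print(st['tool_pos'],st['ee_rot'])
Q=P.reshape(-1,3); m=(np.hypot(Q[:,0]-.442,Q[:,1]-.2922)<.035)&(Q[:,2]>.08)&(Q[:,2]<.11)
print(m.sum(), cv2.minEnclosingCircle(Q[m][:,:2].astype(np.float32)), np.median(Q[m],0), np.linalg.lstsq(np.c_[Q[m][:,:2]-Q[m][:,:2].mean(0),np.ones(m.sum())],Q[m][:,2],rcond=None)[0])
sh=(np.hypot(Q[:,0]-.442,Q[:,1]-.2922)<.04)&(Q[:,2]>.045)&(Q[:,2]<.057); print('shoulder z',np.median(Q[sh][:,2]),sh.sum())
q=(np.hypot(Q[:,0]-.454,Q[:,1]-.054)<.05)&(Q[:,2]>.1)&(Q[:,2]<.12); print('hood pts',q.sum())
E
```

```text
[0.40395845 0.22308776 0.21990292] [-3.14031705e+00  8.51785020e-04  1.08301091e+00]
2640 ((0.4402655363082886, 0.29448628425598145), 0.026033854112029076) [0.44066782 0.29498507 0.09398887] [-0.00164697 -0.00237899  0.09394645]
shoulder z 0.05171840944082562 35
hood pts 0
```

View pics/w7.png

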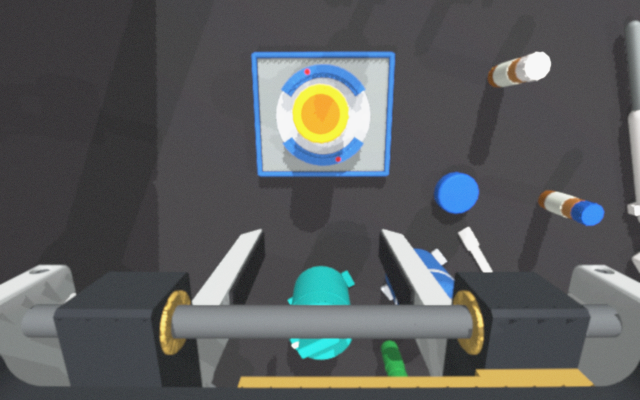

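The pot is seated and level in the ring. The yellow top at (320,113) is 94 mm above the table (12+81 expected) and the shoulder is at 52 mm. Turning over to the blue hood.

Call:
{"method": "drive_tool", "body": {"steps": [{"grip": 0.75,"xyz": [-0.3,0.3,-0.3],"spin": -1.4},{"grip": 0.7,"xyz": [-0.6,0.6,-0.7],"spin": -2.8},{"grip": 0.6,"xyz": [-1,1,-1],"spin": -4.2},{"grip": 0.5,"xyz": [-1.5,1.4,-1],"spin": -5.6},{"grip": 0.5,"xyz": [-2,1.9,-1],"spin": -7},{"grip": 0.5,"xyz": [-2.5,2.4,-1],"spin": -8.4},{"grip": 0.5,"xyz": [-2.9,2.8,-1],"spin": -9.8},{"grip": 0.5,"xyz": [-3.15,3.08,-1],"spin": -11.2},{"grip": 0.5,"xyz": [-3.15,3.08,-1],"spin": -12.6},{"grip": 0.5,"xyz": [-3.15,3.08,-1],"spin": -14}]}}

```text
clock: 21.38
tool_pos: [0.4541, 0.0526, 0.2602]
ee_rot: [-3.141, -0.001, 2.309]
force: [0.3, 0.7, 0.1]
opening: 0.0469
grip_force: 0.0
```

Call:
{"method": "drive_tool", "body": {"steps": [{"grip": 0.5,"xyz": [0,0,0],"spin": -1.4},{"grip": 0.5,"xyz": [0,0,0],"spin": -2.8},{"grip": 0.5,"xyz": [0,0,0],"spin": -4.2},{"grip": 0.5,"xyz": [0,0,0],"spin": -5.6},{"grip": 0.5,"xyz": [0,0,0],"spin": -7},{"grip": 0.5,"xyz": [0,0,0],"spin": -8.4},{"grip": 0.5,"xyz": [0,0,0],"spin": -9.8},{"grip": 0.5,"xyz": [0,0,0],"spin": -11.2},{"grip": 0.5,"xyz": [0,0,0],"spin": -11.7},{"grip": 0.5,"xyz": [0,0,0],"spin": -11.7}]}}

```text
clock: 22.22
tool_pos: [0.4537, 0.0537, 0.2604]
ee_rot: [3.141, -0.001, -2.957]
force: [0.1, -0.9, 0.6]
opening: 0.047
grip_force: 0.0
```

```bash
python3 - <<'E'
from h import *
st,im,P=look('pics/w8.png'); print(st['tool_pos'],st['ee_rot'],st['joints'][5])
Q=P.reshape(-1,3); r=np.hypot(Q[:,0]-.454,Q[:,1]-.054)
m=(r<.035)&(Q[:,2]>.102)&(Q[:,2]<.118); print('bar',m.sum(),cv2.minAreaRect((Q[m][:,:2]*1000).astype(np.float32)),np.median(Q[m][:,2]))
m=(r<.05)&(Q[:,2]>.083)&(Q[:,2]<.096); print('top',m.sum(),cv2.minEnclosingCircle(Q[m][:,:2].astype(np.float32)),np.median(Q[m][:,2]))
E
```

```text
[0.45373598 0.05368949 0.26037288] [ 3.14124033e+00 -6.68837314e-04 -2.95688733e+00] -1.7904024298194552
bar 542 ((452.6407470703125, 55.00484085083008), (48.68747329711914, 11.66929817199707), 10.82673168182373) 0.10964368184137116
top 2835 ((0.4532757103443146, 0.055036820471286774), 0.03714068606495857) 0.08969070936943829
```

View pics/w8.png

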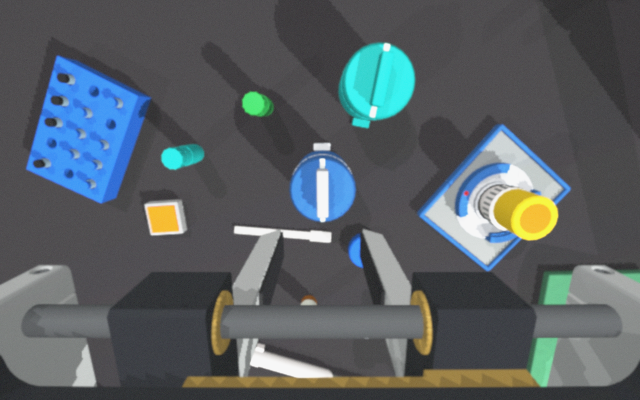

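The picture shows the blue hood at (323,187), its bar aligned with the view and the gripper straight above it. Descending to pinch the bar.

Call:
{"method": "drive_tool", "body": {"steps": [{"grip": 0.5,"xyz": [0.01,0.035,1],"spin": 0},{"grip": 0.5,"xyz": [0.01,0.035,2],"spin": 0},{"grip": 0.5,"xyz": [0.01,0.035,2.9],"spin": 0},{"grip": 0.5,"xyz": [0.01,0.035,3.5],"spin": 0},{"grip": 0.5,"xyz": [0.01,0.035,3.75],"spin": 0},{"grip": 0.5,"xyz": [0.01,0.035,3.77],"spin": 0},{"grip": 0.4,"xyz": [0.01,0.035,3.77],"spin": 0},{"grip": 0.2,"xyz": [0.01,0.035,3.77],"spin": 0},{"grip": 0.05,"xyz": [0.01,0.035,3.77],"spin": 0},{"grip": 0.05,"xyz": [0.01,0.035,3.77],"spin": 0}], "grip_force": 50}}

```text
clock: 23.1
tool_pos: [0.4535, 0.0547, 0.1111]
ee_rot: [-3.141, 0.002, -2.958]
force: [-0.6, 0.0, 0.2]
opening: 0.0235
grip_force: 0.0
```

Call:
{"method": "drive_tool", "body": {"steps": [{"grip": 0.05,"xyz": [0,0,0],"spin": 0},{"grip": 0.05,"xyz": [0,0,0],"spin": 0},{"grip": 0.05,"xyz": [0,0,0],"spin": 0},{"grip": 0.05,"xyz": [0,0,0],"spin": 0},{"grip": 0.05,"xyz": [0,0,0],"spin": 0},{"grip": 0.05,"xyz": [0,0,-0.1],"spin": 0},{"grip": 0.05,"xyz": [0,0,-0.3],"spin": 0},{"grip": 0.05,"xyz": [0,0,-0.6],"spin": 0},{"grip": 0.05,"xyz": [0,0,-1],"spin": 0},{"grip": 0.05,"xyz": [0,0,-1.5],"spin": 0}]}}

```text
clock: 23.93
tool_pos: [0.4513, 0.0547, 0.1697]
ee_rot: [3.141, -0.004, -2.958]
force: [0.0, -0.3, -3.2]
opening: 0.0117
grip_force: 50.0
```

Call:
{"method": "drive_tool", "body": {"steps": [{"grip": 0.05,"xyz": [0,0,-0.7],"spin": 0},{"grip": 0.05,"xyz": [0,0.1,-1.4],"spin": 0.6},{"grip": 0.05,"xyz": [-0.1,0.6,-2],"spin": 1.5},{"grip": 0.05,"xyz": [-0.2,1.3,-2.2],"spin": 2.5},{"grip": 0.05,"xyz": [-0.3,2,-2.2],"spin": 3.5},{"grip": 0.05,"xyz": [-0.4,2.8,-2.2],"spin": 4.5},{"grip": 0.05,"xyz": [-0.5,3.6,-2.2],"spin": 5.5},{"grip": 0.05,"xyz": [-0.6,4.4,-2.2],"spin": 6.5},{"grip": 0.05,"xyz": [-0.7,5.1,-2.2],"spin": 7.4},{"grip": 0.05,"xyz": [-0.78,5.6,-2.2],"spin": 7.72}]}}

```text
clock: 24.77
tool_pos: [0.4415, 0.283, 0.2578]
ee_rot: [3.142, -0.001, 2.65]
force: [-0.1, -0.2, -3.5]
opening: 0.0116
grip_force: 50.0
```

Call:
{"method": "drive_tool", "body": {"steps": [{"grip": 0.05,"xyz": [0,0,0],"spin": 0},{"grip": 0.05,"xyz": [0,0,0],"spin": 0},{"grip": 0.05,"xyz": [0,0,0],"spin": 0},{"grip": 0.05,"xyz": [0,0,0],"spin": 0},{"grip": 0.05,"xyz": [0,0,0],"spin": 0},{"grip": 0.05,"xyz": [0,0,0],"spin": 0},{"grip": 0.05,"xyz": [0,0,0],"spin": 0},{"grip": 0.05,"xyz": [0,0,0],"spin": 0},{"grip": 0.05,"xyz": [0,0,0],"spin": 0},{"grip": 0.05,"xyz": [0,0,0],"spin": 0}]}}

```text
clock: 25.6
tool_pos: [0.4425, 0.2804, 0.2581]
ee_rot: [3.141, 0.0, 2.651]
force: [-0.2, 0.9, -3.7]
opening: 0.0119
grip_force: 50.0
```

```bash
python3 - <<'E'
from h import *
st=ctrl.get_state(); print(st['tool_pos'],st['ee_rot'],st['joints'][5],st['force']); print(units(st,(.4419,.2923,.1216+.0)))
im,d=eyes.get_image('side'); save('pics/side2.png',cv2.resize(im[30:220,200:400],None,fx=3,fy=3))
E
```

```text
[0.44254943 0.28042499 0.2581217 ] [3.14147575e+00 6.57974198e-05 2.65121729e+00] -0.6484902042207802 [-0.17274285  0.87206522 -3.71729484]
[0.154 0.254 3.413]
```

View pics/side2.png

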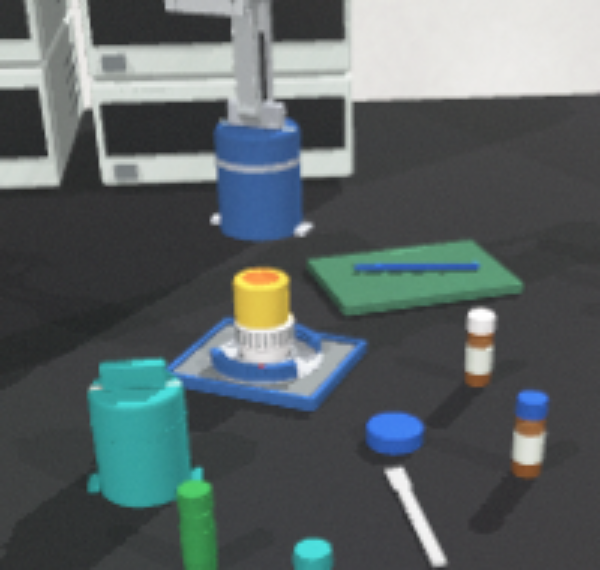

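The side picture shows the blue hood held level at (260,180) with both lugs visible. The closed pot stands upright in the dish at (262,320). Lowering the hood over it.

Call:
{"method": "drive_tool", "body": {"steps": [{"grip": 0.05,"xyz": [0.1,0.15,0],"spin": 0},{"grip": 0.05,"xyz": [0.154,0.254,0],"spin": 0},{"grip": 0.05,"xyz": [0.154,0.254,0.2],"spin": 0},{"grip": 0.05,"xyz": [0.154,0.254,0.6],"spin": 0},{"grip": 0.05,"xyz": [0.154,0.254,1],"spin": 0},{"grip": 0.05,"xyz": [0.154,0.254,1.4],"spin": 0},{"grip": 0.05,"xyz": [0.154,0.254,1.8],"spin": 0},{"grip": 0.05,"xyz": [0.154,0.254,2.2],"spin": 0},{"grip": 0.05,"xyz": [0.154,0.254,2.5],"spin": 0},{"grip": 0.05,"xyz": [0.154,0.254,2.7],"spin": 0}]}}

```text
clock: 26.48
tool_pos: [0.4408, 0.2922, 0.148]
ee_rot: [-3.139, -0.002, 2.652]
force: [0.6, 0.1, -2.6]
opening: 0.0115
grip_force: 50.0
```

Call:
{"method": "drive_tool", "body": {"steps": [{"grip": 0.05,"xyz": [0,0,0.08],"spin": 0},{"grip": 0.05,"xyz": [0,0,0.16],"spin": 0},{"grip": 0.05,"xyz": [0,0,0.24],"spin": 0},{"grip": 0.05,"xyz": [0,0,0.32],"spin": 0},{"grip": 0.05,"xyz": [0,0,0.4],"spin": 0},{"grip": 0.05,"xyz": [0,0,0.46],"spin": 0},{"grip": 0.05,"xyz": [0,0,0.52],"spin": 0},{"grip": 0.05,"xyz": [0,0,0.58],"spin": 0},{"grip": 0.05,"xyz": [0,0,0.6],"spin": 0},{"grip": 0.05,"xyz": [0,0,0.6],"spin": 0}]}}

```text
clock: 27.32
tool_pos: [0.4417, 0.2924, 0.1259]
ee_rot: [-3.141, -0.0, 2.651]
force: [0.1, -0.3, -2.0]
opening: 0.0119
grip_force: 50.0
```

Call:
{"method": "drive_tool", "body": {"steps": [{"grip": 0.05,"xyz": [0,0,0.03],"spin": 0},{"grip": 0.05,"xyz": [0,0,0.05],"spin": 0},{"grip": 0.05,"xyz": [0,0,0.07],"spin": 0},{"grip": 0.05,"xyz": [0,0,0.09],"spin": 0},{"grip": 0.05,"xyz": [0,0,0.1],"spin": 0},{"grip": 0.05,"xyz": [0,0,0.1],"spin": 0},{"grip": 0.05,"xyz": [0,0,0.1],"spin": 0},{"grip": 0.05,"xyz": [0,0,0.1],"spin": 0},{"grip": 0.05,"xyz": [0,0,0.1],"spin": 0},{"grip": 0.05,"xyz": [0,0,0.1],"spin": 0}]}}

```text
clock: 28.15
tool_pos: [0.4419, 0.2926, 0.1227]
ee_rot: [3.141, 0.0, 2.651]
force: [-2.0, -1.4, 6.0]
opening: 0.0117
grip_force: 50.0
```

Call:
{"method": "drive_tool", "body": {"steps": [{"grip": 0.05,"xyz": [0,0,-0.02],"spin": 0},{"grip": 0.05,"xyz": [0,0,-0.02],"spin": 0.5},{"grip": 0.05,"xyz": [0,0,-0.02],"spin": 1.2},{"grip": 0.05,"xyz": [0,0,-0.02],"spin": 2},{"grip": 0.05,"xyz": [0,0,-0.02],"spin": 3},{"grip": 0.05,"xyz": [0,0,-0.02],"spin": 4},{"grip": 0.05,"xyz": [0,0,-0.02],"spin": 5},{"grip": 0.05,"xyz": [0,0,-0.02],"spin": 6},{"grip": 0.05,"xyz": [0,0,-0.02],"spin": 7},{"grip": 0.05,"xyz": [0,0,-0.02],"spin": 7}]}}

```text
clock: 28.98
tool_pos: [0.4425, 0.2926, 0.1227]
ee_rot: [3.14, 0.0, 2.039]
force: [0.9, -0.5, -1.0]
opening: 0.0115
grip_force: 50.0
```

```bash
python3 - <<'E'
from h import *
st=ctrl.get_state(); print(st['tool_pos'],st['ee_rot'],st['force'],st['ft_torque'])
E
```

```text
[0.44246997 0.29262789 0.1226946 ] [3.14044075e+00 1.54644182e-04 2.03913863e+00] [ 0.9193594  -0.45454371 -1.03082789] [-0.02984582 -0.02525641 -0.06794682]
```

Turned 35° freely. Continuing to the stop, slightly beyond 70° in small increments.

Call:
{"method": "drive_tool", "body": {"steps": [{"grip": 0.05,"xyz": [0,0,0],"spin": 1},{"grip": 0.05,"xyz": [0,0,0],"spin": 2},{"grip": 0.05,"xyz": [0,0,0],"spin": 3},{"grip": 0.05,"xyz": [0,0,0],"spin": 4},{"grip": 0.05,"xyz": [0,0,0],"spin": 5},{"grip": 0.05,"xyz": [0,0,0],"spin": 5.8},{"grip": 0.05,"xyz": [0,0,0],"spin": 6.3},{"grip": 0.05,"xyz": [0,0,0],"spin": 6.6},{"grip": 0.05,"xyz": [0,0,0],"spin": 6.6},{"grip": 0.05,"xyz": [0,0,0],"spin": 6.6}]}}

```text
clock: 29.82
tool_pos: [0.4422, 0.2925, 0.1227]
ee_rot: [3.141, -0.0, 1.467]
force: [0.6, -0.5, -1.2]
opening: 0.0115
grip_force: 50.0
```

Call:
{"method": "drive_tool", "body": {"steps": [{"grip": 0.05,"xyz": [0,0,0],"spin": 0.15},{"grip": 0.05,"xyz": [0,0,0],"spin": 0.3},{"grip": 0.05,"xyz": [0,0,0],"spin": 0.45},{"grip": 0.05,"xyz": [0,0,0],"spin": 0.6},{"grip": 0.05,"xyz": [0,0,0],"spin": 0.7},{"grip": 0.05,"xyz": [0,0,0],"spin": 0.8},{"grip": 0.05,"xyz": [0,0,0],"spin": 0.8},{"grip": 0.05,"xyz": [0,0,0],"spin": 0.8},{"grip": 0.05,"xyz": [0,0,0],"spin": 0.8},{"grip": 0.05,"xyz": [0,0,0],"spin": 0.8}]}}

```text
clock: 30.65
tool_pos: [0.4418, 0.2924, 0.1228]
ee_rot: [-3.142, 0.0, 1.395]
force: [1.1, -1.0, -3.5]
opening: 0.0114
grip_force: 50.0
```

```bash
python3 - <<'E'
from h import *
st=ctrl.get_state(); print(st['tool_pos'],st['ee_rot'],st['force'],st['ft_torque'],st['joint_efforts'][5])
E
```

```text
[0.4418294  0.29235295 0.12276238] [-3.14157640e+00  2.01602781e-04  1.39501685e+00] [ 1.06930172 -1.01088796 -3.48523932] [-0.18227383 -0.16956139  0.25173427] 0.2375988196581602
```

Call:
{"method": "drive_tool", "body": {"steps": [{"grip": 0.05,"xyz": [0,0,0],"spin": 0.15},{"grip": 0.05,"xyz": [0,0,0],"spin": 0.3},{"grip": 0.05,"xyz": [0,0,0],"spin": 0.4},{"grip": 0.05,"xyz": [0,0,0],"spin": 0.5},{"grip": 0.05,"xyz": [0,0,0],"spin": 0.6},{"grip": 0.05,"xyz": [0,0,0],"spin": 0.6},{"grip": 0.05,"xyz": [0,0,0],"spin": 0.6},{"grip": 0.05,"xyz": [0,0,0],"spin": 0.6},{"grip": 0.05,"xyz": [0,0,0],"spin": 0.6},{"grip": 0.05,"xyz": [0,0,0],"spin": 0.6}]}}

```text
clock: 31.48
tool_pos: [0.4418, 0.2924, 0.1228]
ee_rot: [-3.141, 0.0, 1.343]
force: [1.1, -1.7, -3.7]
opening: 0.0114
grip_force: 50.9
```

```bash
python3 - <<'E'
from h import *
st=ctrl.get_state(); print(st['tool_pos'],st['ee_rot'],st['force'],st['ft_torque'],st['joint_efforts'][5])
E
```

```text
[0.44176989 0.29238682 0.12279995] [-3.14146683e+00  1.32224102e-04  1.34259940e+00] [ 1.07284996 -1.65446233 -3.67514083] [-0.28000651 -0.17787076  0.74953014] 0.6971908360719681
```

The torque climbs from 0.07 to 0.75 N·m over the last degrees, so the lugs are at the stop. Easing the wind-up, releasing and lifting clear.

Call:
{"method": "drive_tool", "body": {"steps": [{"grip": 0.05,"xyz": [0,0,0.02],"spin": -0.2},{"grip": 0.05,"xyz": [0,0,0.03],"spin": -0.5},{"grip": 0.05,"xyz": [0,0,0.03],"spin": -0.5},{"grip": 0.2,"xyz": [0,0,0.03],"spin": -0.5},{"grip": 0.45,"xyz": [0,0,0.03],"spin": -0.5},{"grip": 0.45,"xyz": [0,0,0.03],"spin": -0.5},{"grip": 0.45,"xyz": [0,0,0.03],"spin": -0.5},{"grip": 0.45,"xyz": [0,0,-0.3],"spin": -0.5},{"grip": 0.45,"xyz": [0,0,-1],"spin": -0.5},{"grip": 0.45,"xyz": [0,0,-1.8],"spin": -0.5}]}}

```text
clock: 32.32
tool_pos: [0.4405, 0.292, 0.1939]
ee_rot: [-3.137, 0.002, 1.386]
force: [0.1, -0.6, -0.0]
opening: 0.0423
grip_force: 0.0
```

Call:
{"method": "drive_tool", "body": {"steps": [{"grip": 0.45,"xyz": [-0.5,0,-0.8],"spin": 0},{"grip": 0.45,"xyz": [-1.2,0,-1.4],"spin": 0},{"grip": 0.45,"xyz": [-1.8,0,-2],"spin": 0},{"grip": 0.45,"xyz": [-2,0,-2.4],"spin": 0},{"grip": 0.45,"xyz": [-2,0,-2.4],"spin": 0},{"grip": 0.45,"xyz": [-2,0,-2.4],"spin": 0},{"grip": 0.45,"xyz": [-2,0,-2.4],"spin": 0},{"grip": 0.45,"xyz": [-2,0,-2.4],"spin": 0},{"grip": 0.45,"xyz": [-2,0,-2.4],"spin": 0},{"grip": 0.45,"xyz": [-2,0,-2.4],"spin": 0}]}}

```text
clock: 33.15
tool_pos: [0.4268, 0.2142, 0.2896]
ee_rot: [-3.139, 0.001, 1.387]
force: [0.2, 0.5, 0.7]
opening: 0.042
grip_force: 0.0
```

```bash
python3 - <<'E'
from h import *
st,im,P=look('pics/w9.png'); print(st['tool_pos'],st['ee_rot'])
Q=P.reshape(-1,3); r=np.hypot(Q[:,0]-.442,Q[:,1]-.2924)
m=(r<.035)&(Q[:,2]>.114)&(Q[:,2]<.13); print('bar',m.sum(),cv2.minAreaRect((Q[m][:,:2]*1000).astype(np.float32)),np.median(Q[m][:,2]))
m=(r<.05)&(Q[:,2]>.095)&(Q[:,2]<.108); print('top',m.sum(),cv2.minEnclosingCircle(Q[m][:,:2].astype(np.float32)),np.median(Q[m][:,2]),np.linalg.lstsq(np.c_[Q[m][:,:2]-Q[m][:,:2].mean(0),np.ones(m.sum())],Q[m][:,2],rcond=None)[0])
E
```

```text
[0.42679129 0.21423886 0.2896075 ] [-3.13938886e+00  9.55057451e-04  1.38689516e+00]
bar 569 ((442.2225036621094, 292.79534912109375), (48.82792282104492, 12.015246391296387), 81.12986755371094) 0.12169107212645369
top 3074 ((0.44223323464393616, 0.29256847500801086), 0.03715257719159126) 0.10174802243049319 [-0.00045821 -0.00095541  0.10154894]
```

View pics/w9.png

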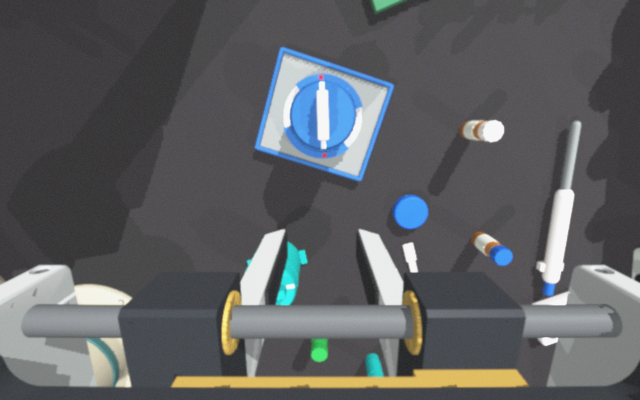

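The hood is seated level, its top at 101.7 mm (101 expected) and centred. Its bar is at 81°, in line with the red dots at (321,78) and (325,155). The white- and blue-capped vials are still standing at (490,130) and (498,253). Handing in.

```bash
python3 -c "
from cell import ctrl
print(ctrl.finish_job())"
```

```text
the job is handed in; nothing more can be done
None
```

The job is handed in at about 33 s of the 128 s allowed: the red-capped vial is in the closed pot, the pot is in the dish, and the blue hood is over it, upright and twisted clockwise to its stop.

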